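# Load the round bar into the drilling jig

### The arm

A 6-joint arm with a two-finger parallel gripper is mounted at the origin on a cart in front of the work surface, level with it; the furniture and walls round the work are solid. World frame = base frame: x ahead of the robot, y to its left, z up, the work surface at z = 0. Lengths are in m, angles in degrees, forces in N, time in s.
With the tool pointing down it reaches from about 0.375 to 0.975 m from the base axis. Payload 3.8 kg.
Tool frame: the origin (TCP) lies between the finger pads; the fingertips stand 22 mm ahead of it and the grasp point (between the pads) lies 3 mm ahead of it; y points along the fingers, z is the direction in which the jaws open and shut, and the axes are right-handed (so a half turn about y gives the same grasp; the last joint's range is limited). The gripper opens to 85 mm and grips with 20 to 120 N. Pads are 22 mm wide; open, the fingers measure 114 mm over their backs; the gripper's body (76 mm by 85 mm) begins 54 mm behind the grasp point. The pads swing forward as they close: fully open they stand 13 mm farther back than shut.
Start: joints at [62.63, 15.12, 91.902, -0, 72.978, -2.114], TCP at [0.288, 0.61, 0.253] pointing down, gripper open.
Joint ranges: [-150.88, 150.88], [-54.13, 125.18], [17.81, 147.31], [-75.09, 255.09], [0, 152.58], [-146.25, 146.25]. Speed limits (degrees/s): [147.25, 147.25, 180, 180, 180, 180].

### API

Orientations are given as [roll, pitch, yaw] about the fixed x, y, z axes, in that order (R = Rz(yaw) Ry(pitch) Rx(roll)).
In Python, from workcell import observe, read_camera, camera_model, finish_job, masks_of, place_of gives the robot as it stands. The module is installed in compiled form; this text tells all that it offers.
- The arm moves only by the tool carry_out, never from a script. Its argument "rows" is a list of rows, each a list of 7 numbers: the turn, a rotation vector about the world's x, y, z in units of 0.12 rad (1.0 is 0.12 rad), then the shift along the world's x, y, z in units of 0.025 m (1.0 is 0.025 m), then the opening in per cent of the stroke, from 0 (shut) to 100 (fully open). A call has 1 to 12 rows; each row shifts and turns the pose as measured when the row begins; what a row does not reach is not made up. A row lasts 1/12 s, in which the tool goes at most 41.7 mm and 7.16 degrees, less where a joint would pass 70% of its speed; a pose out of reach is approached as far as the arm can. A call with a number of a shift or a turn outside -1 to 1 is refused whole. A call with a gripper value outside its range is refused whole. The fingers move at their own pace and stop on an object; "grip_force" is the grip in N (left out, the last holds). Time passes only in rows, so rows that do not move let the fingers close. It gives the time, the measured TCP pose, the force and the opening at its end, in the units of the state.
- observe(): the state, without advancing time (a new reading comes with each control period).
- read_camera(name): name is "scene" or "top"; returns (picture, depth): 480x640x3 uint8, red, green, blue; 480x640 float32, m along the optical axis (not along the pixel's ray), 0 where there is no reading.
- camera_model(name): a dict with "intrinsics" (3x3 intrinsics, pixels), "k1" (the pictures are not rectified: a ray, as slopes to the right and down, at radius r is drawn at 1 + k1 r^2 times it, then the intrinsics apply), "rvec" (rotation vector, rad) and "tvec" (3), from world to camera coordinates, as OpenCV has them. Camera axes: x right, y down, z forward; pixel columns grow to the right and rows downward; lengths in m; the calibration is good to about 2 mm. A picture is of the moment at which its call begins. camera_model takes no time and is no camera call.
- finish_job(): hands the job in, once; it reports no verdict.
Trained networks look in the newest picture that a camera, given by its name, has taken for a name from the list of things; names that differ only in an ending like _2 or _b are one class to them, and where a whole thing is asked for, a point or a joint stands for the part that bears it (a point fixed in the world has none). Each returns a list of dicts, best first, with "p" (0 to 1); they miss things now and then, are a little off and sometimes report something else, mostly with a low value. They report only what shows in the picture. A call takes as long as a camera call. They do not tell look-alikes from the thing itself.
- masks_of(camera, thing): "region" (480x640 bool, what is visible of it) and "uv" ([column, row] in pixels, amid what is visible of it).
- place_of(camera, thing): "uv" ([column, row] in pixels: a listed point, or the origin of a listed thing).
The state is a dict: "time_s": time; "joint_positions": joint angles; "dq": joint speeds; "effort": joint torques, N m; "position": TCP position; "ee_rot": TCP orientation; "contact_force": force on the tool from outside, world axes, zero at the start; "wrist_torque": the same for the moment, N m; "opening": finger opening in m.
Only numpy, scipy, OpenCV 4.12 (cv2) and the standard library are available. Lean on these libraries where they do the work, as an engineer would, in place of code of your own. Each camera call takes 0.05 s, during which the arm holds its last target. There are 200 camera calls.

### The job

Get the drilling jig ready for cross-drilling the aluminium bar: with a fingertip on top of the bar, roll it across the loading shelf until it drops into the V-groove, then push its near end so that it slides along the groove right up against the stop at the far end, and then tip the hinged drill plate over so that it lies fully down on its rest above the bar. The bar is only to be pushed, never picked up, and the tools and the wood block lying around the jig stay where they are.

Things in the scene. Friction and masses are not known exactly. Their poses are not given: they have to be found in the camera images.
- jig: Shop-made drilling jig, screwed to the bench, on a plywood base 215 x 270 x 12 mm. Origin: on the bench, under the middle of its V-groove. z up; x along the groove, away from the robot, to the end stop; y across the groove, to the loading shelf on the robot's left. The tops of V-block and shelf are one level surface 45 mm above the bench.
- v_mid (a point): Middle of the V-groove's mouth, 45 mm above the bench (jig x = 0, y = 0; axes as the jig's). 90 degree V, 18 mm deep, 36 mm wide at the mouth, in a steel V-block that reaches from x -65 to +65 mm and y -68 to +40 mm; the groove is open at its near end, where only the base lies below.
- shelf_mid (a point): Middle of the top of the plywood loading shelf, at y = +105 mm of the jig, 45 mm above the bench, level with the V-block's top and joining it at y = +40 mm. The shelf reaches from jig x -100 to +76 mm and y +40 to +170 mm; a lip along its left edge (y +170 to +177 mm) stands 8 mm above it.
- stop_face (a point): Centre of the end stop's face, which the far end of the bar has to touch: a steel button of 18 mm diameter at jig x = +65, y = 0, 56 mm above the bench, on an upright plate that reaches from y -35 to +25 mm, 69 mm above the bench. Axes as the jig's.
- bar: Loose aluminium round bar, 40 mm diameter, 120 mm long, 0.3 to 0.5 kg. Origin: its centre; x along it; y, z turn as it rolls. A fingertip pressed on its top with some 4 N and drawn sideways rolls it half as far as the tip moves; it stops by itself. In the groove: centre 55 mm above the bench, slides along at some 5 N. Touching the stop, its centre is at jig x = +5 mm; it starts 15 to 35 mm nearer the robot.
- plate_hinge (a point): Middle of the drill plate's hinge axis, which runs along the jig's x at y = -50 mm, 84 mm above the bench, between two fixed lugs (x -30 to +30 mm, y -60 to -40 mm, 94 mm high with the pin). A rest pin for the plate stands at y = -30 mm, its top 79 mm above the bench.
- drill_plate (a joint): Angle of the hinged steel drill plate, 40 mm wide, 10 mm thick, 97 mm from hinge axis to the end of its finger tab; a bush with a flange of 28 mm sits 50 mm from the axis. 0 = level on its rest, 4 mm above a seated bar; 1.57 = upright; 1.9 = leaning away to the right on its limit. Starts 1.75 to 1.9. Pushed a little past upright towards the shelf it sinks shut by its weight (0.25 kg) in about 1 s.
- plate_tab (a point): Middle of the end of the drill plate's finger tab, 97 mm from the hinge axis, half-way through the plate's thickness; about 175 mm above the bench while the plate stands open. Its y axis points along the plate, away from the hinge.
- file: Flat file with a wooden handle, 272 mm long, lying to the left of the jig; origin at the centre of its underside, length along its y. To be left alone.
- wood_block: Pine offcut, 62 x 105 x 30 mm, lying to the right of the jig; origin at the centre of its underside, length along its y. To be left alone.
- marker: Marker pen, 136 mm long, 16 mm thick, lying in front of the loading shelf; origin at the centre of its underside, length along its y. To be left alone.
- callipers: Steel vernier callipers, 202 mm long, 6 mm thick, lying to the right of the wood block; origin at the centre of its underside, length along its y. To be left alone.
There are look-alikes about, which are no part of the job. What is meant by the bar is not green, and is the smaller of those in its own colour.

How it is judged:
By the outcome, as a careful person would: the job done as asked, in the order asked, and still so for the second after the job is handed in, with the robot touching nothing.
It also fails if it takes over 64 s, if anything falls off the work surface, if the arm or the gripper's body presses on something with over 40 N, if the wrist force passes 120 N, or if a joint passes its speed limit or range.

## Working session

There is one attempt and no reset: what is moved stays moved. The work goes in short steps, Python scripts to look and compute and a tool call to move; the robot and the scene stay as the last step left them, time stands still between calls to the robot, and variables do not carry over. Pictures are saved under pics/ and viewed, about 8 in all and at most 12, crops included, and the job is handed in when it is done.

Besides the shell and the picture viewer there is one more tool, called after "Request:" as a command line: name --pt "numbers of a row" for each row, then --argument value for the rest. carry_out: Moves the arm, as the interface text tells. Shifts and turns lie within -1 to 1; 1 stands for 0.025 m of shift or 0.12 rad of turn. Its arguments: {"type":"object","properties":{"rows":{"type":"array","items":{"type":"array","items":{"type":"number"}}},"grip_force":{"type":"number"}},"required":["rows"]}

```bash
mkdir -p pics; cat > h.py <<'E'
import numpy as np, cv2
from workcell import observe, read_camera, camera_model, finish_job, masks_of, place_of
def ray(cam,uv):
    m=camera_model(cam);K=np.array(m["intrinsics"],float);k=m["k1"]
    d=np.array([(uv[0]-K[0,2])/K[0,0],(uv[1]-K[1,2])/K[1,1]]);s=d.copy()
    for _ in range(20): s=d/(1+k*(s@s))
    R=cv2.Rodrigues(np.array(m["rvec"],float))[0];t=np.array(m["tvec"],float).ravel()
    return -R.T@t, R.T@np.array([s[0],s[1],1.]), R,t
def at_z(cam,uv,z):
    c,d,_,_=ray(cam,uv);return c+d*(z-c[2])/d[2]
def at_depth(cam,uv,dep):
    c,d,_,_=ray(cam,uv);return c+d*dep
def proj(cam,P):
    m=camera_model(cam);K=np.array(m["intrinsics"],float)
    _,_,R,t=ray(cam,(0,0));p=R@np.array(P)+t;s=p[:2]/p[2];s=s*(1+m["k1"]*(s@s))
    return K[:2,:2]@s+K[:2,2]
def save(n,im): cv2.imwrite(f"pics/{n}.png",np.ascontiguousarray(im[:,:,::-1]))
E
python3 - <<'E'
from h import *
for c in("top","scene"):
    im,dp=read_camera(c);save(c+"0",im);np.save(c+"0.npy",dp)
    print(c,ray(c,(320,240))[:2])
    for n,z in(("jig",0),("v_mid",.045),("shelf_mid",.045),("stop_face",.056),("bar",.065),("plate_hinge",.084),("plate_tab",.175)):
        for o in place_of(c,n)[:4]: print(n,round(o["p"],2),np.round(o["uv"]),np.round(at_z(c,o["uv"],z),3))
E
```

```text
top (array([0.45086852, 0.00350248, 1.08785414]), array([ 0.10877394,  0.01715523, -0.99404754]))
jig 0.9 [286. 232.] [0.586 0.098 0.   ]
v_mid 0.66 [286. 230.] [0.585 0.096 0.045]
v_mid 0.46 [238. 300.] [0.432 0.193 0.045]
shelf_mid 0.84 [234. 235.] [0.57  0.206 0.045]
stop_face 0.68 [283. 199.] [0.651 0.103 0.056]
bar 0.81 [250. 243.] [0.552 0.168 0.065]
bar 0.72 [479. 219.] [ 0.615 -0.311  0.065]
bar 0.69 [457. 301.] [ 0.444 -0.264  0.065]
plate_hinge 0.61 [308. 227.] [0.587 0.047 0.084]
plate_hinge 0.49 [284. 201.] [0.641 0.097 0.084]
plate_tab 0.94 [321. 220.] [0.588 0.019 0.175]
plate_tab 0.65 [285. 200.] [0.624 0.088 0.175]
plate_tab 0.57 [186. 227.] [0.569 0.274 0.175]
scene (array([-0.03354494, -0.62285179,  1.03427675]), array([ 0.43399816,  0.51357262, -0.74035056]))
jig 0.77 [320. 238.] [0.578 0.099 0.   ]
v_mid 0.73 [323. 227.] [0.582 0.092 0.045]
v_mid 0.67 [338. 212.] [0.649 0.109 0.045]
shelf_mid 0.66 [294. 206.] [0.573 0.204 0.045]
stop_face 0.81 [339. 210.] [0.649 0.106 0.056]
bar 0.87 [295. 210.] [0.554 0.172 0.065]
bar 0.66 [385. 352.] [ 0.432 -0.282  0.065]
plate_hinge 0.93 [338. 220.] [0.603 0.059 0.084]
plate_tab 0.62 [344. 207.] [0.582 0.016 0.175]
```

View pics/top0.png

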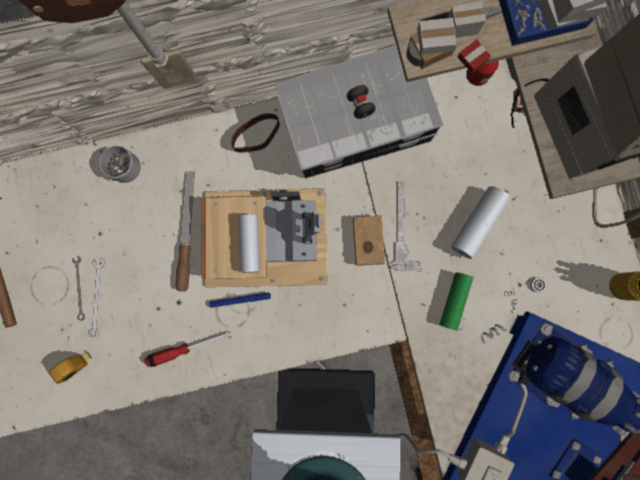

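View pics/scene0.png

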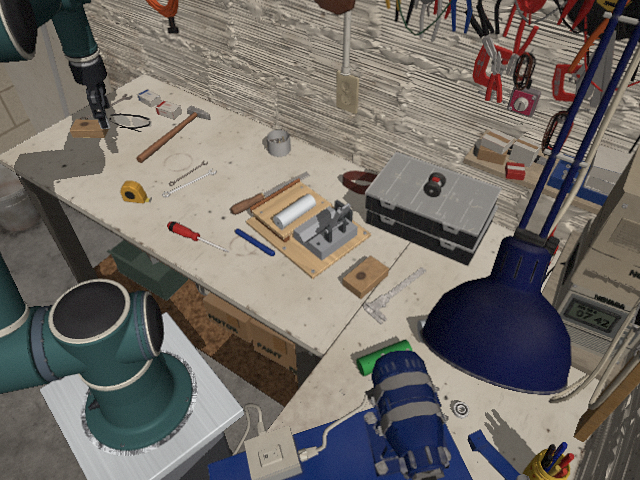

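```bash
cat >> h.py <<'E'
def jig(O,yaw):
    c,s=np.cos(yaw),np.sin(yaw)
    return lambda x,y,z:np.array([O[0]+c*x-s*y,O[1]+s*x+c*y,z])
E
python3 - <<'E'
from h import *
from scipy.optimize import least_squares
obs=[]
for c in("top","scene"):
    read_camera(c)
    for n,p in(("v_mid",(0,0,.045)),("shelf_mid",(0,.105,.045)),("stop_face",(.065,0,.056)),("plate_hinge",(0,-.05,.084)),("jig",(0,0,0))):
        for o in place_of(c,n)[:2]: obs.append((c,p,o["uv"]))
def f(q):
    J=jig(q[:2],q[2]);return np.concatenate([proj(c,J(*p))-uv for c,p,uv in obs])
r=least_squares(f,[.584,.097,.12],loss="soft_l1");print(r.x,np.degrees(r.x[2]));print(np.round(r.fun.reshape(-1,2),1).tolist())
J=jig(r.x[:2],r.x[2])
im,dp=read_camera("top");m=max(masks_of("top","bar"),key=lambda o:-abs(o["uv"][0]-250)-abs(o["uv"][1]-243))
v,u=np.nonzero(m["region"]&(dp>0));P=np.array([at_depth("top",(a,b),dp[b,a]) for a,b in zip(u,v)])
top=P[P[:,2]>.06];print(len(P),P[:,2].max(),np.median(top,0))
rect=cv2.minAreaRect((P[:,:2]*1000).astype(np.float32));print(rect)
R=np.array([[np.cos(r.x[2]),np.sin(r.x[2])],[-np.sin(r.x[2]),np.cos(r.x[2])]])
q=(P[:,:2]-r.x[:2])@R.T; print("jig extents",np.percentile(q,[1,50,99],axis=0))
qt=(top[:,:2]-r.x[:2])@R.T;w=np.polyfit(qt[:,0],qt[:,1],1);print("ridge y(x)",w,np.degrees(np.arctan(w[0])))
def draw(cam,im):
    L=[[(-.1,.04,.045),(.076,.04,.045),(.076,.17,.045),(-.1,.17,.045)],[(-.065,-.068,.045),(.065,-.068,.045),(.065,.04,.045),(-.065,.04,.045)],[(-.065,-.018,.045),(.065,-.018,.045),(.065,.018,.045),(-.065,.018,.045)]]
    S=6;x0,y0=(190,175) if cam=="top" else (240,160)
    big=cv2.resize(im[y0:y0+125,x0:x0+133],None,fx=S,fy=S,interpolation=cv2.INTER_CUBIC)
    for l in L:
        a=np.array([(proj(cam,J(*p))-[x0,y0]+.5)*S for p in l]).astype(int);cv2.polylines(big,[a],True,(255,0,0),1)
    if cam=="top":
        return big
    return big
A=draw("top",im);save("ov_top",A);im2,_=read_camera("scene");save("ov_scene",draw("scene",im2))
E
```

```text
[0.58265341 0.10132959 0.10316483] 5.910909146395503
[[-1.8, 2.5], [-2.0, -0.9], [-5.3, -1.5], [1.7, -1.2], [1.0, 0.7], [-0.4, 1.4], [-2.0, -0.8], [0.8, 1.2], [0.1, 0.6], [1.3, 1.1]]
1075 0.0896624512334041 [0.55052807 0.16850823 0.08127145]
((551.50439453125, 171.32241821289062), (120.22537231445312, 40.107723236083984), 5.596280097961426)
jig extents [[-0.08325112  0.05325483]
 [-0.02534453  0.07011592]
 [ 0.03453959  0.09080296]]
ridge y(x) [-0.0023791   0.07051705] -0.13631230672254
```

View pics/ov_top.png

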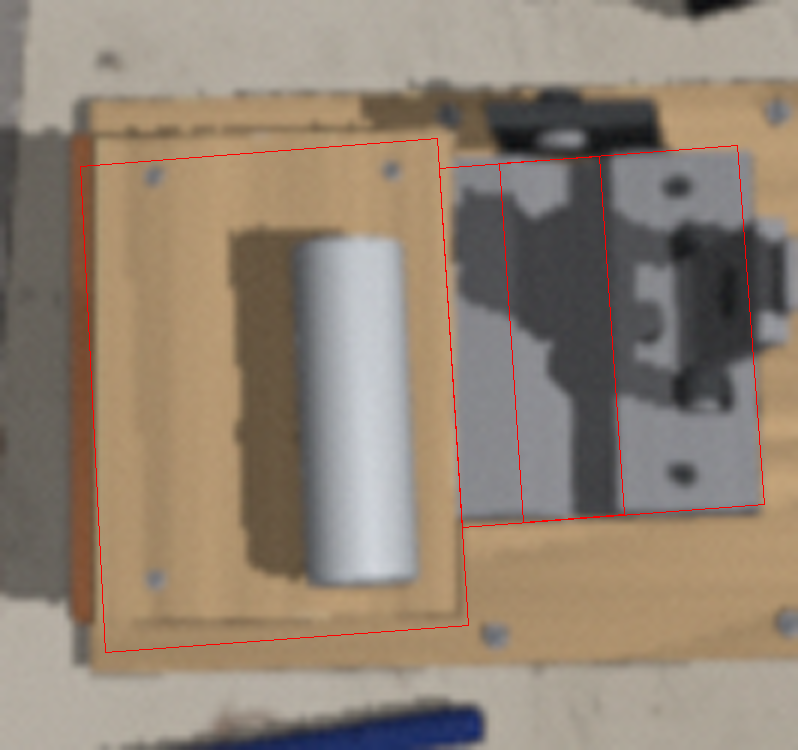

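View pics/ov_scene.png

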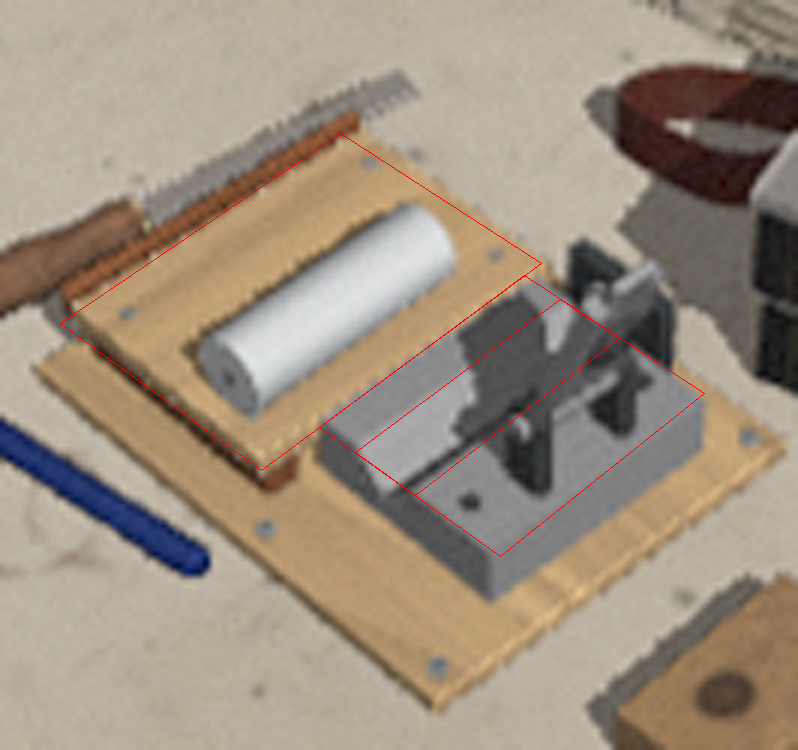

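```bash
python3 - <<'E'
from h import *
from scipy.optimize import least_squares
T=[((-.065,.04),(463,515)),((.065,-.068),(752,150)),((-.065,-.068),(760,506)),((-.1,.04),(460,613)),((-.1,.17),(94,621)),((.076,.17),(95,134)),((.076,.04),(448,130))]
S=[((-.065,-.068),(491,557)),((.065,-.068),(704,404)),((-.065,.04),(318,430)),((-.1,.04),(295,455)),((.076,.04),(541,262)),((.076,.17),(358,130))]
obs=[("top",p,np.array(c)/6-.5+[190,175]) for p,c in T]+[("scene",p,np.array(c)/6-.5+[240,160]) for p,c in S]
for sel in(("top",),("scene",),("top","scene")):
    o=[a for a in obs if a[0] in sel]
    def f(q):
        J=jig(q[:2],q[2]);return np.concatenate([proj(c,J(*p,.045))-uv for c,p,uv in o])
    r=least_squares(f,[.584,.097,.05],loss="soft_l1");print(sel,np.round(r.x,4),np.degrees(r.x[2]),np.round(r.fun.reshape(-1,2),1).tolist())
# bar from depth, both cameras
x=r.x;J=jig(x[:2],x[2]);R=np.array([[np.cos(x[2]),np.sin(x[2])],[-np.sin(x[2]),np.cos(x[2])]])
for c in("top","scene"):
    im,dp=read_camera(c)
    t=proj(c,[.551,.17,.065])
    m=min(masks_of(c,"bar"),key=lambda o:np.hypot(*(o["uv"]-t)))
    v,u=np.nonzero(m["region"]&(dp>0));P=np.array([at_depth(c,(a,b),dp[b,a]) for a,b in zip(u,v)])
    q=(P[:,:2]-x[:2])@R.T
    print(c,np.round(np.percentile(q,[1,50,99],axis=0),4).tolist(),np.percentile(P[:,2],[50,98]),cv2.minAreaRect((q*1000).astype(np.float32)))
    for o in place_of(c,"bar")[:2]: print((at_z(c,o["uv"],.065)[:2]-x[:2])@R.T)
    for o in place_of(c,"plate_tab")[:1]: print("tab",(at_z(c,o["uv"],.175)[:2]-x[:2])@R.T)
print(observe())
E
```

```text
('top',) [0.5851 0.0997 0.0518] 2.9687097589715368 [[-0.9, 0.0], [-0.0, -0.4], [0.1, 0.3], [-0.2, 0.1], [0.2, 0.2], [-0.0, 0.3], [0.7, -0.7]]
('scene',) [0.5828 0.1011 0.062 ] 3.5521717461381423 [[0.1, -0.0], [0.2, -0.6], [0.1, -1.3], [-6.1, 1.4], [1.3, 0.6], [-0.3, -0.1]]
('top', 'scene') [0.5846 0.1002 0.0536] 3.070614812062132 [[-1.0, 0.3], [-0.3, -0.2], [-0.1, 0.5], [-0.3, 0.4], [0.1, 0.6], [-0.3, 0.7], [0.5, -0.4], [0.6, -0.1], [0.9, -0.5], [0.9, -1.6], [-5.5, 1.1], [2.3, 0.5], [1.0, -0.3]]
top [[-0.0887, 0.0523], [-0.0302, 0.0698], [0.0296, 0.0917]] [0.0812052  0.08702399] ((-26.01551055908203, 72.42131042480469), (127.32080841064453, 43.70135498046875), 5.547789096832275)
[-0.15449728 -0.35424266]
[-0.028157    0.07294421]
tab [-0.0019598 -0.0876327]
scene [[-0.0907, 0.0528], [-0.0372, 0.0653], [0.0316, 0.116]] [0.07937376 0.08753607] ((-19.27135467529297, 86.35653686523438), (146.32516479492188, 67.71363830566406), 2.5864338874816895)
[-0.02841213  0.0723646 ]
[-0.18236112 -0.37840584]
tab [-0.01008733 -0.08333389]
{'time_s': 1.95, 'joint_positions': array([ 6.26298432e+01,  1.51187896e+01,  9.19028833e+01,  2.32873093e-03,
        7.29769166e+01, -2.11367656e+00]), 'dq': array([ 0.01284359, -0.02218309,  0.05786486,  0.04492527, -0.04496726,
        0.08547954]), 'effort': array([ 1.69162533e-03, -5.15048361e+01, -3.67712045e+01,  4.51504025e-05,
        8.91432373e-04,  1.80466543e-05]), 'position': array([0.28798541, 0.61047805, 0.25329389]), 'ee_rot': array([-8.99985083e+01,  2.17318140e-03, -2.52571619e+01]), 'contact_force': array([-0.51015643, -0.80487142,  0.24463237]), 'wrist_torque': array([0.03974105, 0.0551322 , 0.01905344]), 'opening': 0.08521593564822241}
```

Of the bar-like things in the top picture, the silver one at (250,243) is on the shelf, the silver one at (480,220) is longer, and the one at (457,301) is green. The bar meant is therefore the one on the shelf, which the enlarged crop confirms. I now approach with the gripper shut.

Request:
carry_out --pt "0 0 0.35 0.6 -0.95 0 0" --pt "0 0 0.35 0.6 -0.95 0 0" --pt "0 0 0.35 0.6 -0.95 0 0" --pt "0 0 0.35 0.6 -0.95 0 0" --pt "0 0 0.35 0.6 -0.95 0 0" --pt "0 0 0.35 0.6 -0.95 0 0" --pt "0 0 0.35 0.6 -0.95 0 0" --pt "0 0 0.35 0.6 -0.95 0 0" --pt "0 0 0.35 0.6 -0.95 0 0" --pt "0 0 0.35 0.6 -0.95 0 0" --pt "0 0 0.35 0.6 -0.95 0 0" --pt "0 0 0.35 0.6 -0.95 0 0"

```text
time_s: 2.95
position: [0.4701, 0.3181, 0.2542]
ee_rot: [-89.8, -0.0, 5.6]
contact_force: [0.5, 1.1, -0.5]
opening: -0.0005
```

Request:
carry_out --pt "0 0 0 0.54 -0.9 0 0" --pt "0 0 0 0.54 -0.9 0 0" --pt "0 0 0 0.54 -0.9 0 0" --pt "0 0 0 0.54 -0.9 0 0" --pt "0 0 0 0.54 -0.9 -0.5 0" --pt "0 0 0 0.54 -0.9 -0.8 0" --pt "0 0 0 0 0 -1 0" --pt "0 0 0 0 0 -1 0" --pt "0 0 0 0 0 -1 0" --pt "0 0 0 0 0 -0.5 0" --pt "0 0 0 0 0 -0.3 0" --pt "0 0 0 0 0 0 0"

```text
time_s: 3.95
position: [0.5605, 0.1685, 0.1275]
ee_rot: [-89.7, -0.8, 5.2]
contact_force: [-0.4, -0.7, 0.4]
opening: -0.0001
```

```bash
python3 - <<'E'
from h import *
print(observe()["position"])
im,_=read_camera("scene");save("near",cv2.resize(im[110:280,210:400],None,fx=4,fy=3.5,interpolation=cv2.INTER_CUBIC))
E
```

```text
[0.56054438 0.16853716 0.12747693]
```

View pics/near.png

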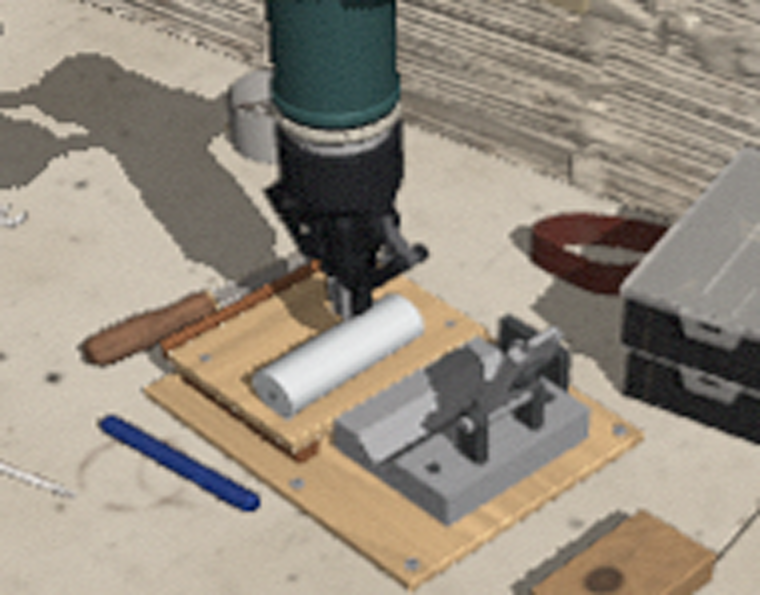

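Request:
carry_out --pt "0 0 0 -0.36 0.58 0 0" --pt "0 0 0 0 0 -0.3 0" --pt "0 0 0 0 0 -0.2 0" --pt "0 0 0 0 0 0 0"

```text
time_s: 4.33
position: [0.5554, 0.1847, 0.1201]
ee_rot: [-89.7, -1.4, 5.2]
contact_force: [-0.3, -0.3, -0.3]
opening: -0.0001
```

Request:
carry_out --pt "0 0.2 0 -0.1 0 -0.25 0" --pt "0 0 0 -0.05 0 -0.15 0" --pt "0 0 0 0 0 0 0" --pt "0 0 0 0 0 0 0"

```text
time_s: 4.67
position: [0.5533, 0.1845, 0.1112]
ee_rot: [-89.5, -0.1, 5.2]
contact_force: [-0.3, 0.4, -0.2]
opening: 0.0
```

Request:
carry_out --pt "0 0 0 0 0 -0.1 0" --pt "0 0 0 0 0 -0.1 0" --pt "0 0 0 0 0 0 0"

```text
time_s: 4.92
position: [0.554, 0.1843, 0.1063]
ee_rot: [-89.5, -0.1, 5.2]
contact_force: [-0.5, -0.7, 1.0]
opening: 0.0001
```

Request:
carry_out --pt "0 0 0 0 0 -0.05 0" --pt "0 0 0 0 0 -0.05 0"

```text
time_s: 5.08
position: [0.5542, 0.1849, 0.1057]
ee_rot: [-89.4, -0.1, 5.2]
contact_force: [-5.1, 0.5, 9.4]
opening: -0.0001
```

Request:
carry_out --pt "0 0 0 0.01 -0.15 -0.03 0" --pt "0 0 0 0.01 -0.15 -0.03 0" --pt "0 0 0 0.01 -0.15 -0.03 0" --pt "0 0 0 0.01 -0.15 -0.03 0"

```text
time_s: 5.42
position: [0.5552, 0.1719, 0.107]
ee_rot: [-89.2, -0.2, 5.2]
contact_force: [-1.9, 0.1, 4.5]
opening: -0.0001
```

```bash
cat >> h.py <<'E'
O=np.array([.5846,.1002]);YAW=.0536
RJ=np.array([[np.cos(YAW),np.sin(YAW)],[-np.sin(YAW),np.cos(YAW)]])
def toj(p): return (np.array(p)[:2]-O)@RJ.T
def bar(near):
    """jig x,y of bar from network origins and mask rect"""
    for c in("top","scene"):
        im,dp=read_camera(c);t=proj(c,near)
        for o in sorted(place_of(c,"bar"),key=lambda o:np.hypot(*(o["uv"]-t)))[:1]: print(c,"bar",np.round(toj(at_z(c,o["uv"],near[2])),4),round(o["p"],2))
        for m in sorted(masks_of(c,"bar"),key=lambda o:np.hypot(*(o["uv"]-t)))[:1]:
            v,u=np.nonzero(m["region"]&(dp>0));P=np.array([at_depth(c,(a,b),dp[b,a]) for a,b in zip(u,v)])
            q=np.array([toj(p) for p in P]);print(" ext",np.round(np.percentile(q,[2,98],axis=0),3).tolist(),"z98",round(np.percentile(P[:,2],98),3), cv2.minAreaRect((q*1000).astype(np.float32))[2])
    s=observe();print("tcp jig",np.round(toj(s["position"]),4),s["position"][2],s["contact_force"],s["ee_rot"],s["time_s"])
E
python3 -c "
from h import *
bar([.555,.16,.065])"
```

```text
top bar [-0.023   0.0684] 0.68
 ext [[-0.085, 0.045], [-0.036, 0.052]] z98 0.082 28.691274642944336
scene bar [-0.025   0.0623] 0.67
 ext [[-0.09, 0.047], [0.029, 0.081]] z98 0.088 15.03580093383789
tcp jig [-0.0255  0.0729] 0.10698523872091097 [-3.45536567 -0.42609493  6.9062407 ] [-89.26232347  -0.15083388   5.18545498] 5.7167
```

Request:
carry_out --pt "0 0 0 0.02 -0.18 -0.03 0" --pt "0 0 0 0.02 -0.18 -0.03 0" --pt "0 0 0 0.02 -0.18 -0.03 0" --pt "0 0 0 0.02 -0.18 -0.03 0" --pt "0 0 0 0.02 -0.18 -0.03 0" --pt "0 0 0 0.02 -0.18 -0.03 0" --pt "0 0 0 0.02 -0.18 -0.03 0" --pt "0 0 0 0.02 -0.18 -0.03 0" --pt "0 0 0 0 0 0 0"

```text
time_s: 6.47
position: [0.5587, 0.1338, 0.1057]
ee_rot: [-89.3, -0.1, 5.2]
contact_force: [-1.0, -0.9, 2.1]
opening: -0.0003
```

```bash
python3 -c "
from h import *
bar([.555,.145,.065])"
```

```text
top bar [-0.1674 -0.3536] 0.64
 ext [[-0.215, -0.394], [-0.104, -0.334]] z98 0.042 70.38945007324219
scene bar [-0.026   0.0436] 0.59
 ext [[-0.089, 0.028], [0.029, 0.089]] z98 0.087 50.22930145263672
tcp jig [-0.0241  0.036 ] 0.1058182716764057 [-1.49947543 -0.90650722  2.63681599] [-8.92201069e+01 -8.55550088e-02  5.27593086e+00] 6.7667
```

Request:
carry_out --pt "0 0 0 0 0 0.4 0" --pt "0 0 0 0 0 0.1 0" --pt "0 0 0 -0.05 0.92 0 0" --pt "0 0 0 0 0 -0.1 0" --pt "0 0 0 0 0 -0.25 0" --pt "0 0 0 0 0 -0.08 0" --pt "0 0 0 0 0 -0.05 0"

```text
time_s: 7.35
position: [0.5586, 0.1595, 0.1071]
ee_rot: [-89.2, -0.3, 5.3]
contact_force: [0.6, 0.1, 0.3]
opening: 0.0005
```

Request:
carry_out --pt "0 0 0 0 0 -0.05 0" --pt "0 0 0 0 0 -0.05 0" --pt "0 0 0 0.02 -0.18 -0.03 0" --pt "0 0 0 0.02 -0.18 -0.03 0" --pt "0 0 0 0.02 -0.18 -0.03 0" --pt "0 0 0 0.02 -0.18 -0.03 0" --pt "0 0 0 0.02 -0.18 -0.03 0" --pt "0 0 0 0.02 -0.18 -0.03 0" --pt "0 0 0 0.02 -0.18 -0.03 0" --pt "0 0 0 0.02 -0.18 -0.03 0" --pt "0 0 0 0.02 -0.18 -0.03 0" --pt "0 0 0 0 0 0 0"

```text
time_s: 8.35
position: [0.5626, 0.1156, 0.1066]
ee_rot: [-89.0, -0.1, 5.1]
contact_force: [-0.9, -0.7, 0.9]
opening: -0.0002
```

```bash
python3 -c "
from h import *
bar([.56,.125,.065])"
```

```text
top bar [-0.1594 -0.3612] 0.75
 ext [[-0.087, 0.005], [-0.046, 0.042]] z98 0.087 1.708642601966858
scene bar [-0.0265  0.031 ] 0.72
 ext [[-0.089, 0.007], [0.024, 0.038]] z98 0.087 85.47258758544922
tcp jig [-0.0212  0.0178] 0.10653965463230905 [-1.8495253  -0.83864909  4.32683985] [-8.89366209e+01 -8.83211253e-02  5.14863181e+00] 8.65
```

Request:
carry_out --pt "0 0 0 0 0 0.4 0" --pt "-0.16 0 0 0 0 0.1 0" --pt "0 0 0 -0.15 0.8 0 0" --pt "0 0 0 0 0 -0.1 0" --pt "0 0 0 0 0 -0.28 0" --pt "0 0 0 0 0 -0.1 0" --pt "0 0 0 0 0 -0.05 0" --pt "0 0 0 0 0 -0.05 0"

```text
time_s: 9.32
position: [0.5601, 0.1383, 0.1056]
ee_rot: [-90.2, -0.2, 5.2]
contact_force: [-5.9, 1.3, 17.2]
opening: -0.0
```

Request:
carry_out --pt "0 0 0 0.01 -0.18 -0.01 0" --pt "0 0 0 0.01 -0.18 -0.03 0" --pt "0 0 0 0.01 -0.18 -0.03 0" --pt "0 0 0 0.01 -0.18 -0.03 0" --pt "0 0 0 0.01 -0.18 -0.03 0" --pt "0 0 0 0.01 -0.18 -0.03 0" --pt "0 0 0 0.01 -0.18 -0.03 0" --pt "0 0 0 0 0 0 0"

```text
time_s: 9.98
position: [0.5624, 0.1032, 0.1046]
ee_rot: [-90.3, -0.1, 5.1]
contact_force: [0.4, 0.5, -0.2]
opening: -0.0003
```

```bash
python3 -c "
from h import *
bar([.56,.11,.065])"
```

```text
top bar [-0.0296 -0.0027] 0.49
 ext [[-0.087, -0.014], [-0.045, 0.018]] z98 0.227 82.95317840576172
scene bar [-0.0355 -0.0053] 0.62
 ext [[-0.088, -0.019], [0.03, 0.016]] z98 0.078 7.17328405380249
tcp jig [-0.022   0.0055] 0.10490492920252259 [-0.2105988   1.09067199  0.17151774] [-90.24006253  -0.10434279   5.14348508] 10.2833
```

Request:
carry_out --pt "0 0 0 0 0 0.5 0" --pt "0 0 0 0 0 0.2 0" --pt "0 0 -0.1 -0.8 -0.05 0 0" --pt "0 0 -0.1 -0.9 -0.06 0 0" --pt "0 0 -0.1 -0.9 -0.06 0 0" --pt "0 0 0 -0.9 -0.06 0 0" --pt "0 0 0 -0.3 0 0 0" --pt "0 0 0 0 0 0 0" --pt "0 0 0 0 0 -0.5 0" --pt "0 0 0 0 0 -0.5 0" --pt "0 0 0 0 0 -0.5 0" --pt "0 0 0 0 0 0 0"

```text
time_s: 11.28
position: [0.4743, 0.1019, 0.0956]
ee_rot: [-90.1, -1.3, 3.2]
contact_force: [-1.3, -0.3, -0.7]
opening: 0.0004
```

```bash
python3 - <<'E'
from h import *
bar([.56,.10,.055])
im,_=read_camera("scene");save("near2",cv2.resize(im[130:280,230:400],None,fx=4.4,fy=4,interpolation=cv2.INTER_CUBIC))
E
```

```text
top bar [-0.0294 -0.0014] 0.7
 ext [[-0.033, -0.017], [0.031, 0.017]] z98 0.077 88.78105163574219
scene bar [-0.0172  0.0053] 0.85
 ext [[-0.087, -0.018], [0.025, 0.014]] z98 0.079 8.517545700073242
tcp jig [-0.1088  0.0078] 0.0978959661511972 [ 0.18602377  0.11770152 -0.58437447] [-90.07051296  -1.55784484   3.15733509] 11.5833
```

View pics/near2.png

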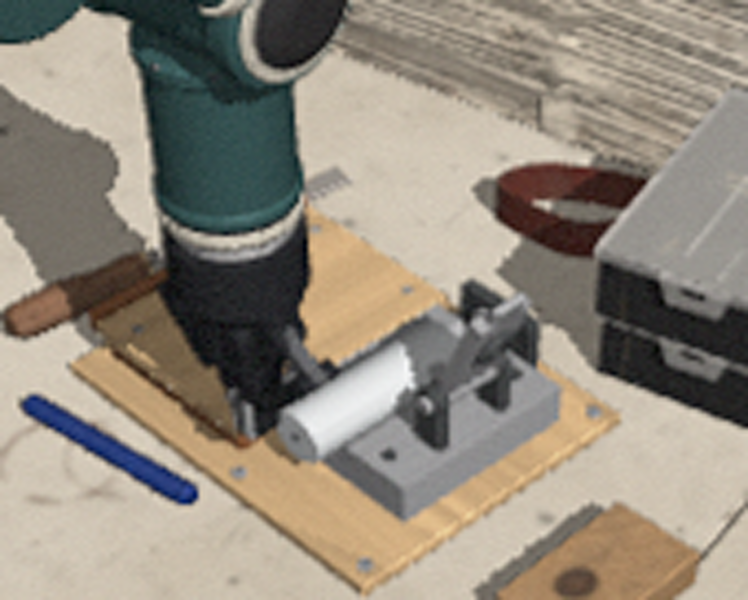

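Request:
carry_out --pt "0 0.2 0 -0.3 -0.25 0 0" --pt "0 0 0 0 0 -0.4 0" --pt "0 0 0 0 0 -0.4 0" --pt "0 0 0 0 0 -0.1 0" --pt "0 0 0 0 0 0 0"

```text
time_s: 12.05
position: [0.4679, 0.0951, 0.0744]
ee_rot: [-90.0, -0.2, 3.1]
contact_force: [-0.2, -0.6, -0.2]
opening: -0.0001
```

Request:
carry_out --pt "0 0 0 0.2 0.01 0 0" --pt "0 0 0 0.2 0.01 0 0" --pt "0 0 0 0.2 0.01 0 0" --pt "0 0 0 0.2 0.01 0 0" --pt "0 0 0 0.2 0.01 0 0" --pt "0 0 0 0.2 0.01 0 0"

```text
time_s: 12.55
position: [0.4903, 0.096, 0.0721]
ee_rot: [-90.0, 1.2, 3.1]
contact_force: [-21.0, -1.1, 17.3]
opening: -0.0002
```

```bash
python3 -c "
from h import *
bar([.565,.10,.055])"
```

```text
top bar [-0.0215 -0.0073] 0.55
 ext [[-0.045, -0.028], [0.035, 0.019]] z98 0.409 15.615119934082031
scene bar [-0.0199  0.0024] 0.65
 ext [[-0.087, -0.042], [0.031, 0.015]] z98 0.116 20.221755981445312
tcp jig [-0.0944  0.0009] 0.07201719905834368 [-15.44576533  -0.38552671  12.29659425] [-90.03418189   1.14422085   3.1391541 ] 12.85
```

Request:
carry_out --pt "0 -0.1 0 0.25 0.01 0.04 0" --pt "0 -0.1 0 0.25 0.01 0.04 0" --pt "0 -0.1 0 0.25 0.01 0.04 0"

```text
time_s: 13.1
position: [0.4904, 0.096, 0.0721]
ee_rot: [-90.2, 1.6, 3.1]
contact_force: [-18.1, -0.2, 13.1]
opening: 0.0001
```

```bash
python3 - <<'E'
from h import *
im,_=read_camera("scene");a=cv2.resize(im[180:250,275:365],None,fx=8,fy=8,interpolation=cv2.INTER_CUBIC)
save("stuck",a)
E
```

```text
(no output)
```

View pics/stuck.png

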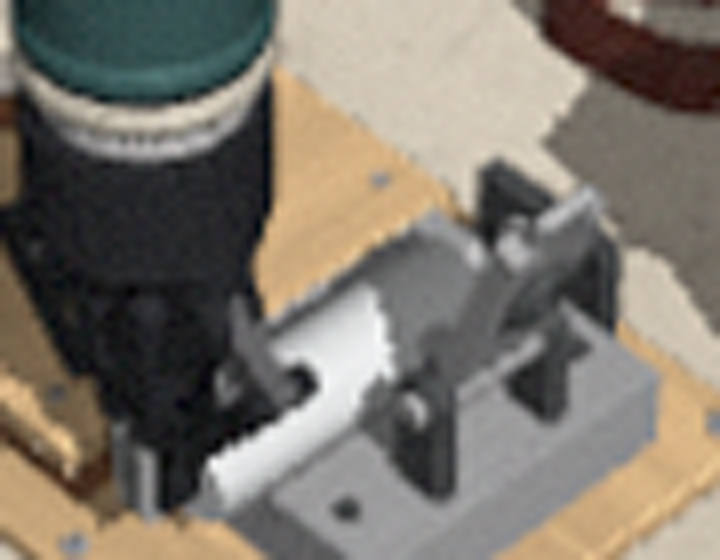

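Request:
carry_out --pt "0 0 0 -0.3 0 0.05 0" --pt "0 -0.4 0 -0.1 0 0.05 0" --pt "0 -0.5 0 0 0 0 0" --pt "0 0 0 0 0 0 0"

```text
time_s: 13.48
position: [0.4807, 0.0964, 0.0749]
ee_rot: [-90.5, -4.6, 3.1]
contact_force: [-1.3, 0.6, -0.1]
opening: 0.0002
```

```bash
python3 -c "
from h import *
bar([.565,.10,.055])"
```

```text
top bar [-0.0199 -0.0063] 0.75
 ext [[-0.057, -0.02], [0.035, 0.02]] z98 0.077 6.986689567565918
scene bar [-0.0218  0.0057] 0.86
 ext [[-0.085, -0.026], [0.03, 0.017]] z98 0.081 4.621912002563477
tcp jig [-0.1015  0.0017] 0.07564896394073471 [ 0.3246172  -0.15608893 -0.60925684] [-90.52294848  -4.63804777   3.07769004] 13.7833
```

Request:
carry_out --pt "0 0 0 0.2 0.01 -0.08 0" --pt "0 0 0 0.2 0.01 0 0" --pt "0 0 0 0.2 0.01 0.05 0" --pt "0 0 0 0.2 0.01 0.07 0"

```text
time_s: 14.12
position: [0.4905, 0.0966, 0.0727]
ee_rot: [-90.6, -2.5, 3.0]
contact_force: [-14.3, 0.5, 10.8]
opening: 0.0001
```

Request:
carry_out --pt "0 0 0 0.2 0.01 0.12 0" --pt "0 0 0 0.2 0.01 0.12 0"

```text
time_s: 14.28
position: [0.4954, 0.0967, 0.0756]
ee_rot: [-90.6, -1.7, 2.9]
contact_force: [-1.5, -0.1, -2.3]
opening: -0.0
```

Request:
carry_out --pt "0 0 0 0.2 0.01 0.04 0" --pt "0 0 0 0.2 0.01 0.06 0"

```text
time_s: 14.45
position: [0.5045, 0.0969, 0.0764]
ee_rot: [-90.6, -1.4, 2.9]
contact_force: [-2.6, 0.1, -2.3]
opening: -0.0001
```

```bash
python3 -c "
from h import *
bar([.575,.10,.055])"
```

```text
top bar [-0.0073  0.0024] 0.57
 ext [[0.005, -0.019], [0.049, 0.019]] z98 0.078 89.30769348144531
scene bar [-0.0036 -0.0042] 0.82
 ext [[-0.071, -0.044], [0.045, 0.015]] z98 0.124 4.226523399353027
tcp jig [-0.0786  0.0012] 0.07794196422055723 [-1.11135173  0.82230049  0.34619682] [-90.60530503  -1.63947451   2.93878325] 14.75
```

Request:
carry_out --pt "0 -0.1 0 0.2 0.01 -0.02 0" --pt "0 -0.1 0 0.2 0.01 0.03 0" --pt "0 0 0 0.2 0.01 0.05 0"

```text
time_s: 15.0
position: [0.5093, 0.0973, 0.0776]
ee_rot: [-90.7, -1.6, 2.9]
contact_force: [-4.5, 0.3, -1.3]
opening: 0.0001
```

Request:
carry_out --pt "0 0 0 0.2 0.01 0.04 0" --pt "0 0 0 0.2 0.01 0.03 0" --pt "0 0 0 0.2 0.01 0.04 0"

```text
time_s: 15.25
position: [0.5193, 0.0976, 0.0785]
ee_rot: [-90.8, -1.0, 2.9]
contact_force: [-12.9, 0.1, -3.2]
opening: 0.0001
```

Request:
carry_out --pt "0 0 0 0.2 0.01 0.03 0" --pt "0 0 0 0.2 0.01 0.03 0" --pt "0 0 0 0.2 0.01 0.03 0"

```text
time_s: 15.5
position: [0.5197, 0.0979, 0.0778]
ee_rot: [-90.8, 1.1, 2.8]
contact_force: [-18.2, -0.3, 12.1]
opening: -0.0
```

```bash
python3 - <<'E'
from h import *
bar([.585,.10,.055])
im,_=read_camera("top");save("stop",cv2.resize(im[180:270,240:340],None,fx=6,fy=6,interpolation=cv2.INTER_CUBIC))
E
```

```text
top bar [-0.1604 -0.3613] 0.97
 ext [[-0.017, -0.035], [0.065, 0.018]] z98 0.418 16.00353240966797
scene bar [ 0.0061 -0.0024] 0.83
 ext [[-0.062, -0.056], [0.054, 0.015]] z98 0.145 18.235065460205078
tcp jig [-0.065   0.0011] 0.0777905239691078 [-17.29056066   0.3980711   10.64803984] [-90.78920105   1.09429771   2.8018069 ] 15.8
```

View pics/stop.png

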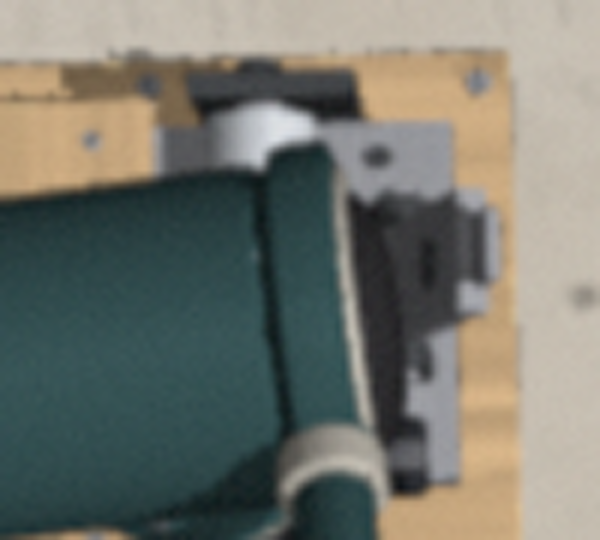

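Request:
carry_out --pt "0 -0.1 0 0.2 0.01 0.12 0" --pt "0 -0.1 0 0.2 0.01 0.08 0"

```text
time_s: 16.02
position: [0.5198, 0.0975, 0.0791]
ee_rot: [-90.9, 1.0, 2.8]
contact_force: [-11.7, -0.2, -1.2]
opening: 0.0002
```

Request:
carry_out --pt "0 0 0 -0.4 0 0 0" --pt "0 0 0 -0.8 -0.05 0.2 0" --pt "0 0 0 0 0 0.9 0" --pt "0 0 0 0 0 1 0" --pt "0 0 0 0 0 1 0" --pt "0 0 0 0 0 1 0" --pt "0 0 0 0 0 1 0" --pt "0 0 0 0 0 1 0" --pt "0 0 0 0 0 1 0" --pt "0 0 0 0 0 0 0"

```text
time_s: 16.85
position: [0.4965, 0.0965, 0.2696]
ee_rot: [-90.9, -0.6, 2.8]
contact_force: [1.0, -0.4, 1.0]
opening: 0.0001
```

```bash
python3 - <<'E'
from h import *
bar([.585,.10,.055])
for c in("top","scene"):
    read_camera(c)
    for n in("plate_tab",): print(c,[(np.round(toj(at_z(c,o["uv"],.175)),3),round(o["p"],2)) for o in place_of(c,n)[:2]])
E
```

```text
top bar [-0.1542 -0.3623] 0.59
 ext [[-0.045, -0.046], [0.065, 0.004]] z98 0.594 26.075258255004883
scene bar [0.0098 0.0068] 0.81
 ext [[-0.056, -0.018], [0.056, 0.014]] z98 0.078 87.190673828125
tcp jig [-0.0937  0.0006] 0.2603710061232419 [0.43145705 0.78201482 0.59415062] [-90.95370026   0.3999391    2.77568219] 17.15
top [(array([-0.005, -0.085]), 0.69), (array([-0.01 , -0.057]), 0.64)]
scene [(array([-0.009, -0.084]), 0.54)]
```

Request:
carry_out --pt "0 0 0 0.6 -0.9 0 0" --pt "0 0 0 0.7 -0.9 0 0" --pt "0 0 0 0.7 -0.9 0 0" --pt "0 0 0 0.7 -0.9 0 0" --pt "0 0 0 0.7 -0.9 0 0" --pt "0 0 0 0.5 -0.7 0 0" --pt "0 0 0 0 0 0 0" --pt "0 0 0 0 0 0 0"

```text
time_s: 18.02
position: [0.5905, -0.0392, 0.2554]
ee_rot: [-90.9, 0.8, 3.0]
contact_force: [0.7, 0.2, -0.2]
opening: 0.0
```

Request:
carry_out --pt "0 0 0 0 0 -0.8 0" --pt "0 0 0 0 0 -0.9 0" --pt "0 0 0 0 0 -0.9 0" --pt "0 0 0 0 0 -0.6 0" --pt "0 0 0 0 0 -0.2 0" --pt "0 0 0 0 0 0 0" --pt "0 0 0 0 0 0 0"

```text
time_s: 18.6
position: [0.5874, -0.0346, 0.1671]
ee_rot: [-90.7, 0.9, 3.1]
contact_force: [-0.2, -0.6, 0.9]
opening: -0.0
```

Request:
carry_out --pt "0 0 0 0 0.35 0 0" --pt "0 0 0 0 0.35 0 0" --pt "0 0 0 0 0.25 0 0" --pt "0 0 0 0 0.25 0 0" --pt "0 0 0 0 0.25 0 0" --pt "0 0 0 0 0.25 0 0" --pt "0 0 0 0 0.25 0 0" --pt "0 0 0 0 0.25 0 0"

```text
time_s: 19.27
position: [0.5906, 0.0259, 0.1742]
ee_rot: [-90.9, 0.3, 3.2]
contact_force: [-0.1, -0.9, 0.8]
opening: 0.0001
```

Request:
carry_out --pt "0 0 0 0 0.25 -0.1 0" --pt "0 0 0 0 0.25 -0.05 0" --pt "0 0 0 0 0.25 0 0" --pt "0 0 0 0 0.25 0 0" --pt "0 0 0 0 0 0 0" --pt "0 0 0 0 0 0 0"

```text
time_s: 19.77
position: [0.5904, 0.0557, 0.1694]
ee_rot: [-90.8, 0.3, 3.2]
contact_force: [0.0, 0.8, 1.0]
opening: -0.0002
```

```bash
python3 - <<'E'
from h import *
im,_=read_camera("scene");save("plate",cv2.resize(im[130:270,260:400],None,fx=4,fy=4,interpolation=cv2.INTER_CUBIC))
print(toj(observe()["position"]))
E
```

```text
[ 0.00339744 -0.04472954]
```

View pics/plate.png

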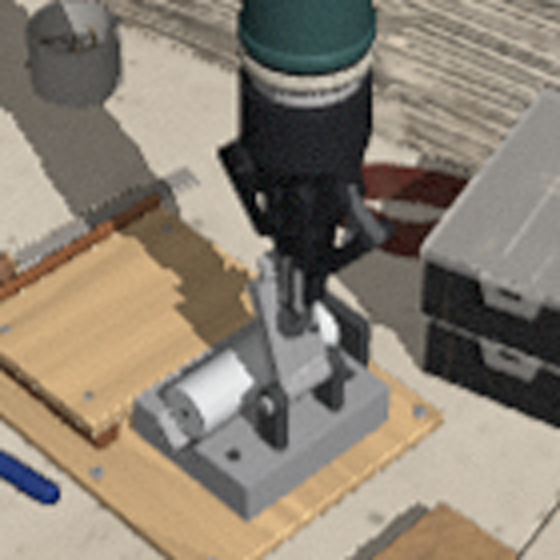

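Request:
carry_out --pt "0 0 0 0 0.25 0 0" --pt "0 0 0 0 0.25 0 0" --pt "0 0 0 0 0.25 0 0" --pt "0 0 0 0 0.25 0 0" --pt "0 0 0 0 0 0 0" --pt "0 0 0 0 0 0 0" --pt "0 0 0 0 0 0 0" --pt "0 0 0 0 0 0 0" --pt "0 0 0 0 0 0 0" --pt "0 0 0 0 0 0 0"

```text
time_s: 20.65
position: [0.5902, 0.0829, 0.1692]
ee_rot: [-90.8, 0.4, 3.2]
contact_force: [1.0, 0.3, -0.4]
opening: 0.0
```

```bash
python3 - <<'E'
from h import *
im,_=read_camera("scene");save("plate2",cv2.resize(im[130:270,260:400],None,fx=4,fy=4,interpolation=cv2.INTER_CUBIC))
print(toj(observe()["position"]))
E
```

```text
[ 0.00471395 -0.01761091]
```

View pics/plate2.png

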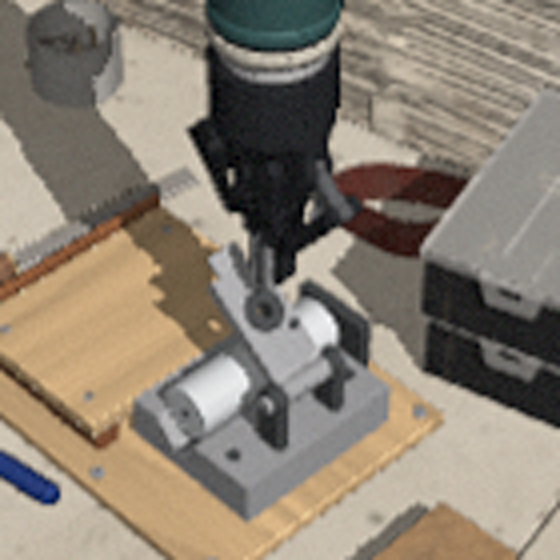

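Request:
carry_out --pt "0 0 0 0 0 0 0" --pt "0 0 0 0 0 0 0" --pt "0 0 0 0 0 0 0" --pt "0 0 0 0 0 0 0" --pt "0 0 0 0 0 0 0" --pt "0 0 0 0 0 0 0" --pt "0 0 0 0 0 0.6 0" --pt "0 0 0 0 0 0.9 0" --pt "0 0 0 0 0 0.9 0" --pt "0 0 0 0 0 0.6 0" --pt "0 0 0 0 0 0 0" --pt "0 0 0 0 0 0 0"

```text
time_s: 21.7
position: [0.5881, 0.082, 0.2445]
ee_rot: [-90.8, 0.6, 3.1]
contact_force: [-0.5, 0.4, -0.5]
opening: -0.0004
```

Request:
carry_out --pt "0 0 0 -0.8 -0.6 0.3 0" --pt "0 0 0 -0.9 -0.8 0.3 0" --pt "0 0 0 -0.9 -0.8 0.3 0" --pt "0 0 0 -0.9 -0.8 0 0" --pt "0 0 0 -0.8 -0.8 0 0" --pt "0 0 0 0 -0.8 0 0" --pt "0 0 0 0 -0.5 0 0" --pt "0 0 0 0 0 0 0" --pt "0 0 0 0 0 0 0"

```text
time_s: 22.45
position: [0.4708, -0.0484, 0.2557]
ee_rot: [-90.7, 1.4, 3.3]
contact_force: [0.2, 0.0, 0.3]
opening: -0.0003
```

```bash
python3 - <<'E'
from h import *
bar([.588,.10,.055])
im,_=read_camera("scene");a=cv2.resize(im[170:260,270:380],None,fx=4,fy=5,interpolation=cv2.INTER_CUBIC)
im2,dp=read_camera("top");b=cv2.resize(im2[185:275,240:330],None,fx=4,fy=5,interpolation=cv2.INTER_CUBIC)
save("final",np.hstack([a,b]))
for c in("top","scene"):
    _,dp=read_camera(c);J=jig(O,YAW)
    for y in(-.03,-.01,.01,.03,.04):   # plate top expected z .089
        u,v=np.round(proj(c,J(.0155,y,.089))).astype(int);print(c,y,np.round(at_depth(c,(u,v),dp[v,u]),3))
    print("tab",[(np.round(toj(at_z(c,o["uv"],.084)),3),round(o["p"],2)) for o in place_of(c,"plate_tab")[:2]])
E
```

```text
top bar [ 0.0032 -0.0016] 0.76
 ext [[-0.055, -0.019], [0.063, 0.018]] z98 0.078 89.78021240234375
scene bar [0.0114 0.0012] 0.63
 ext [[-0.057, -0.018], [0.052, 0.017]] z98 0.078 80.97814178466797
tcp jig [-0.1205 -0.1414] 0.25669610389782 [-0.70756957  0.21906906  0.33560906] [-90.72547897   1.32885667   3.43043905] 22.75
top -0.03 [0.603 0.072 0.087]
top -0.01 [0.6   0.09  0.089]
top 0.01 [0.6   0.111 0.088]
top 0.03 [0.599 0.131 0.089]
top 0.04 [0.606 0.148 0.042]
tab [(array([-0.003,  0.038]), 0.78)]
scene -0.03 [ 0.461 -0.081  0.298]
scene -0.01 [ 0.468 -0.058  0.287]
scene 0.01 [ 0.455 -0.057  0.306]
scene 0.03 [ 0.454 -0.04   0.302]
scene 0.04 [ 0.455 -0.033  0.303]
tab []
```

View pics/final.png

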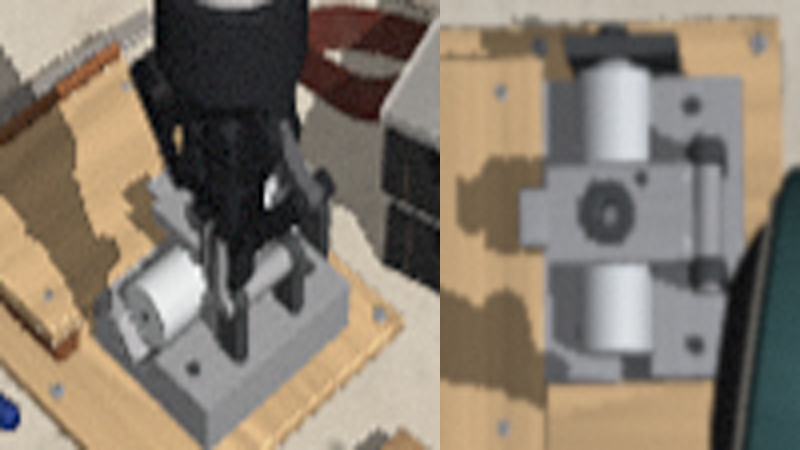

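```bash
python3 -c "
from h import *
print(finish_job())"
```

```text
the job is handed in; nothing more can be done
None
```

The job is handed in. The bar is in the V-groove against the stop, and the drill plate lies down on its rest above it. I did the steps in the order asked, finishing at about 22.8 s of the 64 s.

**What I did:** I rolled the bar across the shelf with the shut fingertips in three strokes until it dropped into the groove. I then pushed its near end up to the stop, tipped the plate past upright so it sank shut by its weight, and drew the arm clear.

**Last checks:**
- **Bar:** seated in the groove (top about 78 mm by depth, about 75 expected). The top camera puts it at jig x from -55 to +63 mm, and with the stop at +65 mm that fits within measuring error. Before I backed off, a second push of about 12 N moved it no further.
- **Plate:** depth along its top gives 87–89 mm all the way, so it is level. That is the expected height at rest.
- **Robot:** wrist force was near zero, so it is touching nothing.

**What went wrong or disagreed:**
- **First push:** it jammed at about 20 N because the tip was also pressing down. I freed it by backing off and pushing with some lift.
- **Scene camera:** at the end the gripper hid the plate from it, so the plate check rests on the top camera alone. Its estimate of the bar's centre was +11 mm, against +3 mm from the top camera and +5 mm expected. The arm partly hid the bar there, so I trusted the top camera.
- **Tools and wood block:** I did not measure them afterwards. The arm stayed well above them and never felt them.

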